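# Refit the keyhole cover of the bench filter housing

## Task

Close the dust-filter housing on the dental bench: first take the shade guide that lies across it and lay it flat in the blue tray. Then set the cover gently over the four headed pins, blue-striped edge towards the housing's blue stop lip, let go of it so that it lies flat and still unlocked, and finally push it along under the pin heads until it is fully home against the lip. Leave the bottle and the two jars standing where they are.

Things in the scene. Friction and masses are not known exactly. Their poses are not given: they have to be found in the camera images.
- housing: Fixed grey open-topped filter box, 170 (its x) by 152 (its y) by 45 mm high; origin at the centre of its underside, z up. Four brass pins at x = +21 and -55, y = +50 and -50 mm: stems 8 mm thick from 45 mm up, bevelled heads 20 mm wide from 53 to 58 mm up. A blue stop lip 10 mm thick stands 14 mm above the rim along its +x end, its inner face at x = +75.5 mm.
- cover_drop (a point): Point on the housing where the cover's origin lies when the cover has dropped over the pin heads, not yet slid: 45 mm above the housing's origin, 24 mm towards its -x. Axes as the housing's; the cover's axes must point the same way.
- cover_home (a point): Point on the housing where the cover's origin lies when fully home against the lip: 45 mm above the housing's origin. Axes as the housing's.
- cover: Loose aluminium plate, 150 (its x) by 144 (its y) by 5 mm, 0.26 kg, lying on the bench, handle up; origin at the centre of its underside. Blue stripe along its +x edge (goes to the lip). Four keyholes: 28 mm square wide ends centred at x = +45 and -31, y = +50 and -50 mm, each with a 14 mm wide slot running to -x, to 29 mm from that centre.
- cover_handle (a point): Centre of the cover's black bridge handle bar, 30 mm above the cover's origin; the bar runs along the cover's y, 80 mm long, 14 mm wide, 16 mm high (17 to 33 mm above the plate's top), on end posts 34 mm either side.
- guide: Loose shade guide: grey plastic bar 170 mm long (its x), 26 mm wide (its y), 16 mm high, 0.11 kg, with ivory tooth tabs standing up to 8 mm above its top near both ends and a bare middle 60 mm long; origin at the centre of its underside, z up. It lies across the housing's rim, between the pins.
- tray: Fixed blue open tray, outside 216 mm (its x) by 156 mm (its y), 40 mm high, walls and floor 5 mm; origin at the centre of its underside, z up.
- bottle: Bystander: white plastic bottle with an orange label, 52 mm across, 125 mm high, standing near the housing; origin at the centre of its underside.
- jar_a: Bystander: stain jar with white cap and orange label, 48 mm across, 60 mm high; origin at the centre of its underside.
- jar_b: Bystander: stain jar with white cap and blue label, 48 mm across, 60 mm high; origin at the centre of its underside.
Mind the look-alikes: they are no part of the job. There is more than one size of the guide; the job needs the largest.

How it is judged:
On the way, in this order (a step that is already met when the one before it is completed fails the run):
1. the shade guide lies flat in the blue tray, let go (x of guide in the frame of tray between -0.035 and 0.035 m and y of guide in the frame of tray between -0.07 and 0.07 m and z of guide in the frame of tray below 0.012 m and angle between guide's own z axis and vertical below 0.15 rad and contact force between the fingers and guide below 0.1 N), for 0.2 s.
2. the cover lies flat on the housing with the pin heads through its wide holes, not yet slid, and let go (z of cover in the frame of housing between 0.041 and 0.048 m and y of cover in the frame of housing between -0.006 and 0.006 m and angle between cover's own z axis and vertical below 0.04 rad and angle between the x axis of cover and the x axis of housing, either way round below 0.08 rad and x of cover in the frame of housing between -0.034 and -0.014 m and contact force between the fingers and cover below 0.1 N), for 0.3 s.
At the end, for the whole second after the job is handed in: Cover at rest, flat (0.04 rad) on the housing under the pin heads, within 4 mm of home along x, 6 mm in y, 41 to 48 mm up, parallel within 0.08 rad. Shade guide at rest, let go, flat (0.15 rad) on the tray floor, within 35 mm (tray x) and 70 mm (tray y) of its centre (all of step 1 and z of cover in the frame of housing between 0.041 and 0.048 m and y of cover in the frame of housing between -0.006 and 0.006 m and angle between cover's own z axis and vertical below 0.04 rad and angle between the x axis of cover and the x axis of housing, either way round below 0.08 rad and x of cover in the frame of housing between -0.004 and 0.004 m and linear speed of each of cover, guide below 0.01 m/s); the robot touches nothing.
It fails at once if the bottle is shoved more than 15 mm or tipped (distance of bottle from where it was at the start of the episode above 0.015 m or angle between bottle's own z axis and vertical above 0.3 rad).
It fails at once if the orange-labelled jar is shoved more than 15 mm or tipped (distance of jar_a from where it was at the start of the episode above 0.015 m or angle between jar_a's own z axis and vertical above 0.3 rad).
It fails at once if the blue-labelled jar is shoved more than 15 mm or tipped (distance of jar_b from where it was at the start of the episode above 0.015 m or angle between jar_b's own z axis and vertical above 0.3 rad).
It fails at once if the cover is slammed or forced onto the housing (over 80 N) (contact force between cover and housing above 80 N).
It also fails if it takes over 72 s, if anything falls off the work surface, if the arm or the gripper's body presses on something with over 40 N, if the wrist force passes 120 N, or if a joint passes its speed limit or range.

## Robot

A 6-joint arm with a two-finger parallel gripper is mounted at the origin on the work surface. World frame = base frame: x ahead of the robot, y to its left, z up, the work surface at z = 0. Lengths are in m, angles in rad, forces in N, time in s.
With the tool pointing down it reaches from about 0.325 to 0.775 m from the base axis. Payload 5.5 kg.
Tool frame: the origin (TCP) lies on the centre line of the jaws, within the pads' length; the fingertips stand 17 mm ahead of it and the grasp point (between the pads) lies 2 mm behind it; z points along the fingers, y is the line along which they close (so a half turn about z gives the same grasp; the last joint's range is limited). The gripper opens to 88 mm and grips with 3 to 60 N. Pads are 20 mm wide; open, the fingers measure 115 mm over their backs; the gripper's body (75 mm by 178 mm) begins 61 mm behind the grasp point.
Start: joints at [-1.232, 0.091, 1.231, -0, 1.82, -0.057], TCP at [0.231, -0.554, 0.24] pointing down, gripper open.
Joint ranges: [-2.87, 2.87], [-0.86, 2.18], [0.17, 2.46], [-1.51, 4.65], [0.06, 2.69], [-2.65, 2.65]. Speed limits (rad/s): [2.57, 2.57, 3.01, 3.14, 3.14, 3.14].

## Interface

Orientations are given as a rotation vector (axis times angle).
In Python, from workcell import robot, imaging, workorder gives the robot as it stands.
- The arm moves only by the shell command python3 -m handwheel 'ROWS' [OPENING] [FORCE]. ROWS is JSON, a list that holds one entry, the list of rows, each a list of 4 numbers: the shift along the tool's x, y, z in cm, then the turn about the tool's z in degrees. A call has 1 to 12 rows; each row is the pose to reach, as a shift and turn from the pose commanded when the call began, along the tool's axes at that moment; what a row does not reach only later rows make up. A row lasts 1/12 s, in which the tool goes at most 41.7 mm and 7.16 degrees, less where a joint would pass 70% of its speed; a pose out of reach is approached as far as the arm can. A call with a gripper value outside its range is refused whole. OPENING is the opening, from 0 (shut) to 1 (fully open), set as the call begins (- or left out, the last holds). The fingers move at their own pace and stop on an object; FORCE is the grip in N (left out, the last holds). Time passes only in rows, so rows that repeat a pose let the fingers close. It gives the time, the measured TCP pose, the force, the opening and the grip force at its end, in the units of the state.
- robot.read_state(): the state, without advancing time (a new reading comes with each control period).
- imaging.grab_frame(name): name is "scene" or "side" or "wrist"; returns the picture (400x640x3 uint8, red, green, blue); there is no depth.
- imaging.camera_model(name): a dict with "fx", "fy", "cx", "cy" (pixels), "cam_to_world" (4x4, takes a point from camera to world coordinates); the wrist camera has in their place "tool_from_camera" (4x4, takes a point from camera to tool coordinates, whose origin is the TCP and whose axes are the flange's). Camera axes: x right, y up, looking along -z (the intrinsics and any distortion apply to the point x, -y, -z); pixel columns grow to the right and rows downward; lengths in m; the calibration is good to about 2 mm. A picture is of the moment at which its call begins: read the wrist's pose just before it. camera_model takes no time and is no camera call.
- workorder.sign_off(): hands the job in; it is judged then, once.
The state is a dict: "time": time; "joint_pos": joint angles; "joint_vel": joint speeds; "joint_efforts": joint torques, N m; "ee_pos": TCP position; "ee_rot": TCP orientation; "force": force on the tool from outside, world axes, zero at the start; "torque": the same for the moment, N m; "width": opening from 0.0 (shut) to 1.0 (fully open); "grip_force": force on a finger pad.
Only numpy, scipy, OpenCV 4.12 (cv2) and the standard library are available. Lean on these libraries where they do the work, as an engineer would, in place of code of your own. Each camera call takes 0.05 s, during which the arm holds its last target. There are 200 camera calls.

## Working session

There is one attempt and no reset: what is moved stays moved. The work goes in short steps, Python scripts to look and compute and a shell command to move; the robot and the scene stay as the last step left them, time stands still between calls to the robot, and variables do not carry over. Pictures are saved under pics/ and viewed, at most 12 in all, crops included, and the job is handed in when it is done.

```bash
mkdir -p pics; ls; python3 - <<'E'
from workcell import robot, imaging
import cv2, numpy as np
print(robot.read_state())
for n in ("scene","side","wrist"):
    im=imaging.grab_frame(n); cv2.imwrite(f"pics/{n}0.png",im[:,:,::-1]); print(n,imaging.camera_model(n))
E
```

```text
pics
{'time': 0.0, 'joint_pos': array([-1.23170604e+00,  9.18729943e-02,  1.23188688e+00, -2.95364394e-05,
        1.81979710e+00, -5.66992304e-02]), 'joint_vel': array([ 0.00067942,  0.00036384,  0.00034603,  0.00056971,  0.00033224,
       -0.00079581]), 'joint_efforts': array([ 6.58001009e-04, -4.46453083e+01, -4.06443679e+01,  6.98997779e-02,
        2.92928185e-02, -1.80409620e-04]), 'ee_pos': array([ 0.23122368, -0.55336907,  0.23849782]), 'ee_rot': array([-3.07837643e+00, -6.17262034e-01,  4.78452252e-04]), 'force': array([ 1.17171499, -0.42987398,  0.32418095]), 'torque': array([-0.04210019, -0.00937323, -0.01680479]), 'grip_force': 0.0, 'width': 1.0009331261456165}
scene {'fx': 385.3222188728933, 'fy': 385.3222188728933, 'cx': 319.519888121284, 'cy': 203.415316436783, 'cam_to_world': array([[ 4.22602486e-01, -6.50002040e-01,  6.31588859e-01,
         1.16602230e+00],
       [ 9.06315126e-01,  3.03222492e-01, -2.94362044e-01,
        -2.70373104e-01],
       [-1.76018234e-04,  6.96816668e-01,  7.17249259e-01,
         7.39583038e-01],
       [ 0.00000000e+00,  0.00000000e+00,
[... 185 characters left out ...]
50488,  0.33418161, -0.44562798, -0.07698449],
       [-0.5569881 , -0.50555463,  0.65892244,  0.94105079],
       [-0.00508952,  0.79544778,  0.60600077,  0.91044693],
       [ 0.        ,  0.        ,  0.        ,  1.        ]])}
wrist {'fx': 301.368255018096, 'fy': 301.368255018096, 'cx': 323.46408407435905, 'cy': 203.40871264371148, 'tool_from_camera': array([[ 4.32414310e-04,  9.66036695e-01,  2.58404560e-01,
         7.05033210e-02],
       [ 9.99999842e-01, -3.24597652e-04, -4.59902868e-04,
         1.07889980e-03],
       [-3.60405533e-04,  2.58404718e-01, -9.66036682e-01,
        -1.45951713e-01],
       [ 0.00000000e+00,  0.00000000e+00,  0.00000000e+00,
         1.00000000e+00]])}
```

View pics/scene0.png

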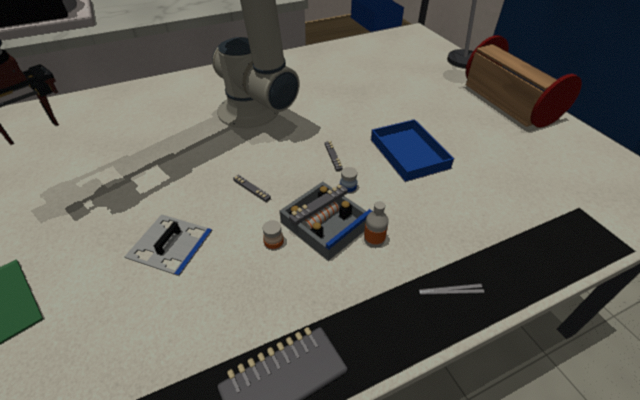

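View pics/side0.png

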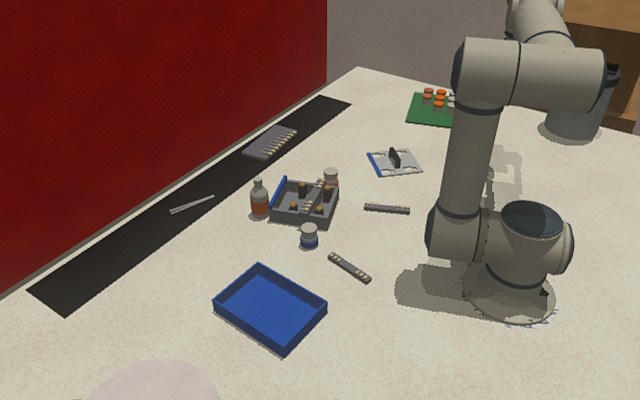

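The scene view shows the housing at about (326,218) with the guide across it and the lip at (348,228). The cover is at (168,243) with its stripe to the right, the tray at (411,148), the bottle at (376,225), and the jars at (272,235) and (348,180). Two small decoy guides lie at (251,187) and (333,156). The side view agrees.

```bash
cat > h.py <<'E'
import numpy as np, cv2
from workcell import robot, imaging
from scipy.spatial.transform import Rotation as R
def pose():
    s=robot.read_state(); T=np.eye(4); T[:3,:3]=R.from_rotvec(s["ee_rot"]).as_matrix(); T[:3,3]=s["ee_pos"]; return T
def cam(n,T=None):
    m=imaging.camera_model(n); C=m["cam_to_world"] if n!="wrist" else T@m["tool_from_camera"]
    return m,C
def ray(m,C,px):
    px=np.atleast_2d(np.array(px,float))
    d=np.c_[(px[:,0]-m["cx"])/m["fx"],-(px[:,1]-m["cy"])/m["fy"],-np.ones(len(px))]@C[:3,:3].T
    return C[:3,3],d
def plane(m,C,px,z):
    o,d=ray(m,C,px); return o+d*((z-o[2])/d[:,2])[:,None]
def proj(m,C,P):
    p=(np.atleast_2d(P)-C[:3,3])@C[:3,:3]
    return np.c_[m["cx"]-m["fx"]*p[:,0]/p[:,2], m["cy"]+m["fy"]*p[:,1]/p[:,2]]
def tri(rs):  # rs: list of (o,d)
    A=0;b=0
    for o,d in rs:
        d=d.ravel()/np.linalg.norm(d); M=np.eye(3)-np.outer(d,d); A=A+M; b=b+M@o
    x=np.linalg.solve(A,b); return x,[np.linalg.norm((np.eye(3)-np.outer(d.ravel(),d.ravel())/(d.ravel()@d.ravel()))@(x-o))*1e3 for o,d in rs]
def shot(name,n="wrist"):
    T=pose(); im=imaging.grab_frame(n)[:,:,::-1].copy(); cv2.imwrite(f"pics/{name}.png",im); np.save(f"pics/{name}.npy",T); return im,T
def mask(im,lo,hi):
    return cv2.morphologyEx(cv2.inRange(cv2.cvtColor(im,cv2.COLOR_BGR2HSV),lo,hi),cv2.MORPH_OPEN,np.ones((2,2)))
def blobs(mk,amin=30):
    c,_=cv2.findContours(mk,cv2.RETR_EXTERNAL,cv2.CHAIN_APPROX_NONE); return sorted([x for x in c if cv2.contourArea(x)>amin],key=cv2.contourArea,reverse=True)
E
python3 - <<'E'
from h import *
np.set_printoptions(precision=3,suppress=True)
for n in ("scene","side"):
    m,C=cam(n); im=cv2.imread(f"pics/{n}0.png")
    for c in blobs(mask(im,(105,120,40),(125,255,255)),15):
        r=cv2.minAreaRect(c); b=cv2.boxPoints(r); print(n,np.array(r[0]),r[1],cv2.contourArea(c)); print(np.c_[b,plane(m,C,b,.04)[:,:2],plane(m,C,b,.005)[:,:2]])
m,C=cam("scene")
print("gross",plane(m,C,[(168,237),(326,218),(324,205),(272,242),(348,185),(376,238),(411,148)],0.03))
E
```

```text
scene [412.575 149.034] (77.83552551269531, 51.55724334716797) 2904.5
[[368.052 135.005   0.348   0.275   0.307   0.302]
 [408.125 102.566   0.245   0.491   0.199   0.529]
 [457.099 163.063   0.57    0.435   0.54    0.47 ]
 [417.026 195.503   0.631   0.257   0.604   0.283]]
scene [377.5  15.5] (31.0, 51.0) 1294.5
[[352.      0.     -0.714   0.792  -0.808   0.846]
 [403.      0.     -0.602   1.033  -0.691   1.098]
 [403.     31.     -0.267   0.81   -0.339   0.864]
 [352.     31.     -0.364   0.603  -0.441   0.647]]
scene [349.245 229.799] (6.473097324371338, 57.48392868041992) 285.0
[[324.95  245.495   0.677  -0.029   0.652  -0.017]
 [369.441 209.094   0.621   0.121   0.593   0.141]
 [373.54  214.104   0.64    0.122   0.613   0.142]
 [329.049 250.505   0.694  -0.026   0.67   -0.014]]
scene [193.799 252.221] (4.2261152267456055, 56.18948745727539) 181.5
[[175.378 273.539   0.61   -0.353   0.582  -0.357]
 [208.824 228.388   0.514  -0.257   0.481  -0.257]
 [212.22  230.903   0.525  -0.252   0.493  -0.251]
 [178.774 276.055   0.619  -0.348   0.592  -0.352]]
scene [352.6 189.8] (3.79473280
[... 530 characters left out ...]
1.568] (3.8739261627197266, 33.60893249511719) 80.5
[[268.721 205.284   0.656   0.096   0.685   0.062]
 [285.143 175.96    0.704  -0.047   0.735  -0.087]
 [288.523 177.853   0.689  -0.044   0.72   -0.084]
 [272.101 207.177   0.642   0.098   0.671   0.064]]
side [375.3 165.1] (25.491174697875977, 3.130495071411133) 54.5
[[368.2   154.4     0.552  -0.295   0.577  -0.345]
 [371.    153.      0.548  -0.308   0.573  -0.358]
 [382.4   175.8     0.456  -0.212   0.477  -0.258]
 [379.6   177.2     0.459  -0.2     0.481  -0.246]]
gross [[ 0.49  -0.351  0.03 ]
 [ 0.594  0.014  0.03 ]
 [ 0.551  0.029  0.03 ]
 [ 0.608 -0.133  0.03 ]
 [ 0.511  0.12   0.03 ]
 [ 0.701  0.094  0.03 ]
 [ 0.448  0.366  0.03 ]]
```

```bash
cat >> h.py <<'E'
def to(x,y,z,yaw=None):
    """tool shift cm and turn deg to world TCP point; yaw = wanted tool-x direction (deg)"""
    T=pose(); s=T[:3,:3].T@(np.array([x,y,z])-T[:3,3])*100
    y0=np.degrees(np.arctan2(T[1,0],T[0,0])); t=0 if yaw is None else (y0-yaw+180)%360-180
    print("shift",s.round(2),"turn",round(t,2),"tool yaw",round(y0,2),"j6",robot.read_state()["joint_pos"][5].round(2),"dist",np.linalg.norm(s).round(1))
E
python3 -m handwheel '[[[33.9,-24.2,-2,0],[33.9,-24.2,-2,0],[33.9,-24.2,-2,0],[33.9,-24.2,-2,0],[33.9,-24.2,-2,0],[33.9,-24.2,-2,0],[33.9,-24.2,-2,0],[33.9,-24.2,-2,0],[33.9,-24.2,-2,0],[33.9,-24.2,-2,0],[33.9,-24.2,-2,0],[33.9,-24.2,-2,0]]]' 1 20
python3 - <<'E'
from h import *
im,T=shot("w1"); print(T.round(3)); m,C=cam("wrist",T)
print(proj(m,C,[[.484,-.354,.01],[.585,.02,.05]]))
to(.585,.02,.25)
E
```

```text
time: 1.15
ee_pos: [0.4516, -0.1978, 0.2595]
ee_rot: [-3.079, -0.625, 0.0]
force: [0.2, -0.6, -0.7]
width: 0.997
grip_force: 0.0
[[ 0.921  0.39  -0.     0.452]
 [ 0.39  -0.921  0.    -0.198]
 [-0.    -0.    -1.     0.259]
 [ 0.     0.     0.     1.   ]]
[[438.10191424 200.42203729]
 [176.96119005 -16.42349045]]
shift [ 20.85 -15.     0.92] turn 0 tool yaw 22.8 j6 0.69 dist 25.7
```

View pics/w1.png

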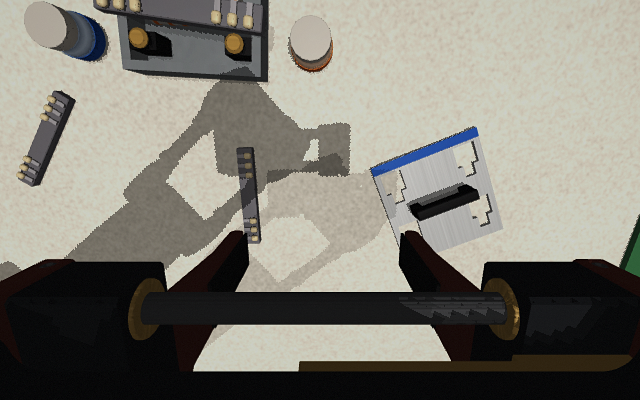

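The wrist view shows the cover at (437,185) with its stripe at (425,152) and its handle at (443,203), jar_a at (310,43), and the housing cut off at the top. I'll move on so that the housing comes into view, from two places.

```bash

python3 -m handwheel '[[[10,-4,0,0],[10,-4,0,0],[10,-4,0,0],[10,-4,0,0],[10,-4,0,0]]]'
python3 -c "
from h import *
shot('w2')"
python3 -m handwheel '[[[4,-17,0,0],[4,-17,0,0],[4,-17,0,0],[4,-17,0,0],[4,-17,0,0],[4,-17,0,0]]]'
python3 - <<'E'
from h import *
shot('w3')
a=cv2.imread('pics/w2.png')[:260];b=cv2.imread('pics/w3.png')[:260]
cv2.imwrite('pics/w23.png',np.vstack([a,b]))
E
```

```text
time: 1.62
ee_pos: [0.5274, -0.1252, 0.2588]
ee_rot: [-3.08, -0.617, 0.003]
force: [-1.1, -0.5, -0.5]
width: 1.0
grip_force: 0.0
time: 2.17
ee_pos: [0.4983, 0.0484, 0.2603]
ee_rot: [3.079, 0.62, 0.002]
force: [-0.7, -0.1, 0.0]
width: 1.002
grip_force: 0.0
```

View pics/w23.png

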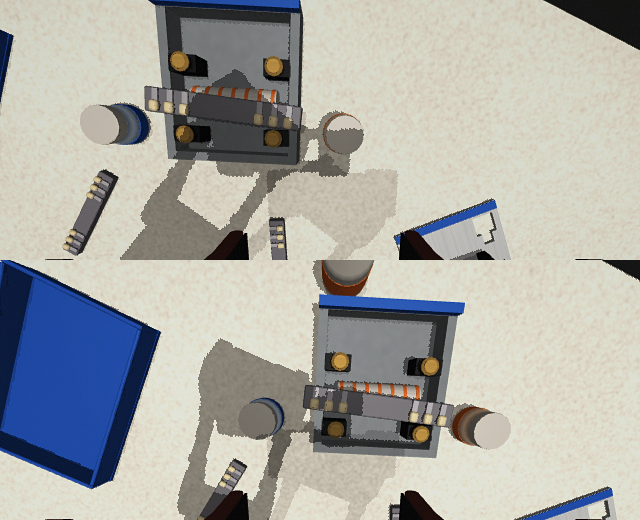

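Both views (top w2, bottom w3) show the housing with its four pins. In w2 these are at (180,61), (274,66), (185,134) and (273,139). The guide's ends are at (146,98) and (300,118), the bottle is just past the lip, and the jars are at either side. Now I'll triangulate.

```bash
cat > m1.py <<'E'
from h import *
np.set_printoptions(precision=4,suppress=True)
V={}
for n in ("w2","w3"):
    im=cv2.imread(f"pics/{n}.png"); V[n]=(im,)+cam("wrist",np.load(f"pics/{n}.npy"))
    mk=mask(im,(13,110,60),(30,255,255))
    L=[]
    for c in blobs(mk,40):
        (u,v),r=cv2.minEnclosingCircle(c)
        if v<215: L.append((u,v)); print(n,round(u,1),round(v,1),round(r,1),cv2.contourArea(c))
    for c in blobs(mask(im,(105,120,40),(125,255,255)),100):
        p=cv2.approxPolyDP(c,4,True)[:,0]; 
        if len(p)<9: print(n,"blue",p.tolist(),cv2.contourArea(c))
E
python3 m1.py
```

```text
w2 180.2 61.6 10.5 274.0
w2 274.1 66.9 9.9 259.5
w2 185.5 134.5 9.3 218.0
w2 273.5 139.5 8.7 211.0
w2 blue [[150, 0], [163, 6], [300, 13], [300, 0]] 1331.0
w2 blue [[497, 207], [491, 202], [417, 232], [423, 236]] 574.5
w2 blue [[2, 31], [0, 101], [13, 40]] 482.5
w2 blue [[126, 106], [141, 122], [135, 142], [139, 143], [148, 134], [148, 122], [138, 109]] 261.5
w3 430.5 106.5 9.6 241.0
w3 340.7 102.0 9.3 239.0
w3 421.5 174.5 8.7 203.5
w3 336.3 170.3 8.2 183.5
w3 blue [[2, 0], [0, 190], [91, 229], [111, 221], [160, 72], [32, 9]] 25528.0
w3 blue [[320, 36], [320, 48], [458, 56], [465, 47]] 1803.5
w3 blue [[612, 230], [522, 262], [541, 262], [611, 237]] 567.0
```

```bash
cat >> m1.py <<'E'
print("----")
def T2(a,b):
    return tri([ray(V["w2"][1],V["w2"][2],a),ray(V["w3"][1],V["w3"][2],b)])
pa=[(180.2,61.6),(274.1,66.9),(185.5,134.5),(273.5,139.5)]; pb=[(340.7,102),(430.5,106.5),(336.3,170.3),(421.5,174.5)]
P=[]
for a,b in zip(pa,pb): x,e=T2(a,b); P.append(x); print("pin",x,e)
H=np.array([[.021,.05],[.021,-.05],[-.055,.05],[-.055,-.05]])
def fit(H,P):
    M,_=cv2.estimateAffinePartial2D(H,P,method=cv2.LMEDS); 
    h0,p0=H.mean(0),P.mean(0); U,S,Vt=np.linalg.svd((H-h0).T@(P-p0)); Rm=(U@Vt).T; t=p0-Rm@h0
    sc=np.linalg.norm(P-p0)/np.linalg.norm(H-h0)
    return np.degrees(np.arctan2(Rm[1,0],Rm[0,0])),t,sc,np.linalg.norm(H@Rm.T+t-P,axis=1)*1e3
P=np.array(P); print("housing tri",fit(H,P[:,:2]))
for n,p in (("w2",pa),("w3",pb)): print(n,fit(H,plane(V[n][1],V[n][2],p,.056)[:,:2]))
# guide corners (upper outline as read)
ga=[(145,86),(147,110),(302,107),(299,129)]; gb=[(305,125),(307,149),(452,142),(449,166)]
G=[]
for a,b in zip(ga,gb): x,e=T2(a,b); G.append(x); print("guide",x,e)
G=np.array(G); print("guide c",G.mean(0),"len",np.linalg.norm(G[:2].mean(0)-G[2:].mean(0)))
d=G[2:].mean(0)-G[:2].mean(0); print("dir",np.degrees(np.arctan2(d[1],d[0])))
for n,p in (("w2",ga),("w3",gb)):
    q=plane(V[n][1],V[n][2],p,.061); print(n,q.mean(0), np.linalg.norm(q[:2].mean(0)-q[2:].mean(0)))
# jars/bottle base approx, tray from scene/side outlines
for n,k in (("scene",0),("side",0)):
    im=cv2.imread(f"pics/{n}0.png"); m,C=cam(n); c=blobs(mask(im,(105,120,40),(125,255,255)),2000)[0]
    h=cv2.approxPolyDP(cv2.convexHull(c),4,True)[:,0]; print(n,h.tolist()); print(np.c_[plane(m,C,h,.04)[:,:2],plane(m,C,h,0)[:,:2]])
im,m,C=V["w3"]; print("w3 tray",plane(m,C,[(160,72),(32,9),(91,229),(111,221)],.04)[:,:2])
E
python3 m1.py | sed -n '/----/,$p'
python3 - <<'E'
import cv2,numpy as np
a=cv2.imread('pics/w2.png')[70:150,130:315];b=cv2.imread('pics/w3.png')[105:185,290:475]
cv2.imwrite('pics/g.png',cv2.resize(np.vstack([a,b]),None,fx=3.5,fy=3.5,interpolation=cv2.INTER_NEAREST))
E
```

```text
----
pin [0.5918 0.0656 0.0559] [np.float64(0.011312019104531766), np.float64(0.011312019104531305)]
pin [ 0.6258 -0.0282  0.0555] [np.float64(0.310196590652805), np.float64(0.31019659065259425)]
pin [0.5204 0.0399 0.055 ] [np.float64(0.1588167451509664), np.float64(0.15881674515103955)]
pin [ 0.5542 -0.054   0.0565] [np.float64(0.3120704744821464), np.float64(0.31207047448204034)]Traceback (most recent call last):
  File "m1.py", line 26, in <module>
    P=np.array(P); print("housing tri",fit(H,P[:,:2]))
                                       ~~~^^^^^^^^^^^
  File "m1.py", line 22, in fit
    M,_=cv2.estimateAffinePartial2D(H,P,method=cv2.LMEDS);
        ~~~~~~~~~~~~~~~~~~~~~~~~~~~^^^^^^^^^^^^^^^^^^^^^^
cv2.error: OpenCV(4.12.0) /io/opencv/modules/calib3d/src/ptsetreg.cpp:1108: error: (-215:Assertion failed) count >= 0 && to.checkVector(2) == count in function 'estimateAffinePartial2D'
```

View pics/g.png

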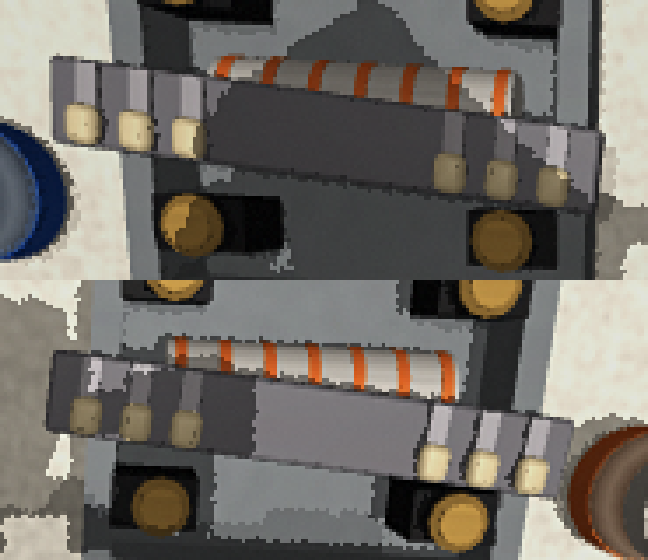

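```bash
sed -i '/LMEDS/d; s/^ga=.*/ga=[(144.9,86.3),(145,109.5),(301.5,107),(300.9,129)]; gb=[(305.4,125.6),(303.7,147.9),(453.7,145),(452.3,166.4)]/' m1.py
python3 m1.py | sed -n '/----/,$p'
```

```text
----
pin [0.5918 0.0656 0.0559] [np.float64(0.011312019104531766), np.float64(0.011312019104531305)]
pin [ 0.6258 -0.0282  0.0555] [np.float64(0.310196590652805), np.float64(0.31019659065259425)]
pin [0.5204 0.0399 0.055 ] [np.float64(0.1588167451509664), np.float64(0.15881674515103955)]
pin [ 0.5542 -0.054   0.0565] [np.float64(0.3120704744821464), np.float64(0.31207047448204034)]
housing tri (np.float64(19.845339316658094), array([0.5891, 0.0116]), np.float64(0.9989264989508067), array([0.1245, 0.1079, 0.0682, 0.0935]))
w2 (np.float64(19.711868538989748), array([0.589 , 0.0114]), np.float64(0.9962632134970429), array([0.05  , 0.2708, 0.5821, 0.2722]))
w3 (np.float64(19.975407356500178), array([0.5892, 0.0117]), np.float64(0.9996144683097951), array([0.2009, 0.1433, 0.1097, 0.0451]))
guide [0.5536 0.092  0.0601] [np.float64(0.11263574647729199), np.float64(0.11263574647734959)]
guide [0.5306 0.0846 0.0628] [np.float64(0.30926514598755794), np.float64(0.3092651459872942)]
guide [ 0.5987 -0.0707  0.0598] [np.float64(0.00014823392005041918), np.float64(0.00014823392018610388)]
guide [ 0.5768 -0.079   0.0645] [np.float64(0.21298727397104547), np.float64(0.21298727397082737)]
guide c [0.5649 0.0067 0.0618] len 0.16937442839687122
dir -74.34678323219008
w2 [0.565  0.0069 0.061 ] 0.16953314056729818
w3 [0.5647 0.0064 0.061 ] 0.16992997032576646
scene [[415, 121], [453, 161], [449, 169], [406, 181], [373, 141], [373, 131]]
[[0.3462 0.4483 0.2994 0.4894]
 [0.558  0.4304 0.5233 0.4705]
 [0.5812 0.3982 0.5477 0.4364]
 [0.5721 0.2624 0.5381 0.2929]
 [0.381  0.2728 0.3361 0.3039]
 [0.3367 0.2989 0.2892 0.3315]]
side [[214, 300], [259, 275], [327, 304], [283, 347]]
[[0.5432 0.4406 0.5717 0.4176]
 [0.5072 0.3229 0.534  0.2945]
 [0.3224 0.308  0.3407 0.2789]
 [0.336  0.4552 0.355  0.4329]]
w3 tray [[0.5437 0.2657]
 [0.5516 0.4084]
 [0.3266 0.299 ]
 [0.3473 0.2777]]
```

```bash
python3 - <<'E'
from h import *
to(.565,.0067,.13,105.65); to(.565,.0067,.13,-74.35)
E
```

```text
shift [ 4.56  6.26 13.01] turn -82.98 tool yaw 22.67 j6 1.2 dist 15.1
shift [ 4.56  6.26 13.01] turn 97.02 tool yaw 22.67 j6 1.2 dist 15.1
```

```bash
python3 -m handwheel '[[[4.6,6.3,10,-83],[4.6,6.3,10,-83],[4.6,6.3,10,-83],[4.6,6.3,10,-83],[4.6,6.3,10,-83],[4.6,6.3,10,-83],[4.6,6.3,10,-83],[4.6,6.3,10,-83],[4.6,6.3,10,-83],[4.6,6.3,10,-83],[4.6,6.3,10,-83],[4.6,6.3,10,-83]]]' 0.7 20
python3 - <<'E'
from h import *
im,T=shot("w4"); to(.565,.0067,.060,105.65)
m,C=cam("wrist",T); cv2.polylines(im,[proj(m,C,[[.5536,.092,.061],[.5306,.0846,.061],[.5768,-.079,.061],[.5987,-.0707,.061]]).astype(int)],True,(0,255,0),1); cv2.imwrite("pics/w4b.png",im)
E
```

```text
time: 3.22
ee_pos: [0.5658, 0.0042, 0.1594]
ee_rot: [1.894, 2.506, -0.002]
force: [0.9, 0.2, 0.1]
width: 0.699
grip_force: 0.0
shift [0.27 0.   9.94] turn 0.29 tool yaw 105.94 j6 -0.33 dist 9.9
```

View pics/w4b.png

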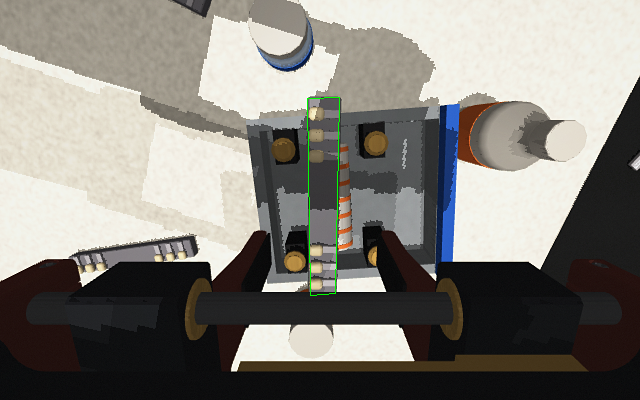

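The projected outline matches the guide (308-340, 97-295), so the alignment is good and I can descend and grasp.

```bash
python3 -m handwheel '[[[0.3,0,3,0],[0.3,0,6,0],[0.3,0,8.5,0],[0.3,0,9.3,0],[0.3,0,9.8,0],[0.3,0,9.9,0],[0.3,0,9.9,0]]]' 0.7 20
python3 -m handwheel '[[[0,0,0,0],[0,0,0,0],[0,0,0,0],[0,0,0,0],[0,0,0,0],[0,0,0,0],[0,0,0,0],[0,0,0,0]]]' 0 20
python3 -m handwheel '[[[0,0,-1,0],[0,0,-3,0],[0,0,-6,0],[0,0,-9,0],[0,0,-12,0],[0,0,-13,0],[0,0,-13,0]]]'
python3 - <<'E'
from h import *
to(.44,.355,.19,176.5)
E
```

```text
time: 3.85
ee_pos: [0.5657, 0.0097, 0.062]
ee_rot: [1.899, 2.501, 0.001]
force: [0.3, -0.0, 0.3]
width: 0.7
grip_force: 0.0
time: 4.52
ee_pos: [0.5649, 0.0106, 0.0609]
ee_rot: [1.898, 2.504, 0.0]
force: [-1.9, -0.1, 2.7]
width: 0.294
grip_force: 20.0
time: 5.1
ee_pos: [0.5664, 0.0106, 0.1946]
ee_rot: [1.894, 2.499, 0.006]
force: [0.3, -0.5, -0.7]
width: 0.291
grip_force: 20.0
shift [36.58 -2.86  0.37] turn -70.82 tool yaw 105.68 j6 -0.32 dist 36.7
```

```bash
python3 -m handwheel '[[[18,-3,0,-71],[18,-3,0,-71],[18,-3,0,-71],[18,-3,0,-71],[18,-3,0,-71],[18,-3,0,-71],[18,-3,0,-71],[18,-3,0,-71],[18,-3,0,-71],[18,-3,0,-71],[18,-3,0,-71]]]'
python3 - <<'E'
from h import *
im,T=shot("w5"); print(T.round(3))
c=blobs(mask(im,(105,110,25),(128,255,255)),2000)
for x in c: print(cv2.approxPolyDP(cv2.convexHull(x),3,True)[:,0].tolist())
a=im; b=cv2.resize(cv2.imread('pics/scene0.png')[110:190,360:465],(630,480),interpolation=cv2.INTER_NEAREST)[:,:]
cv2.imwrite('pics/t.png',cv2.resize(np.vstack([a[:, :],b[:, :640] if b.shape[1]>=640 else cv2.copyMakeBorder(b,0,0,0,10,0)]),(436,600)))
E
```

```text
time: 6.02
ee_pos: [0.4866, 0.1756, 0.1878]
ee_rot: [-0.084, -3.137, 0.002]
force: [-0.6, -0.3, -1.2]
width: 0.296
grip_force: 20.0
[[-0.999  0.054 -0.004  0.487]
 [ 0.054  0.999 -0.001  0.176]
 [ 0.004 -0.001 -1.     0.188]
 [ 0.     0.     0.     1.   ]]
[[637, 10], [583, 242], [435, 242], [423, 230], [442, 24], [459, 10]]
```

View pics/w5.png

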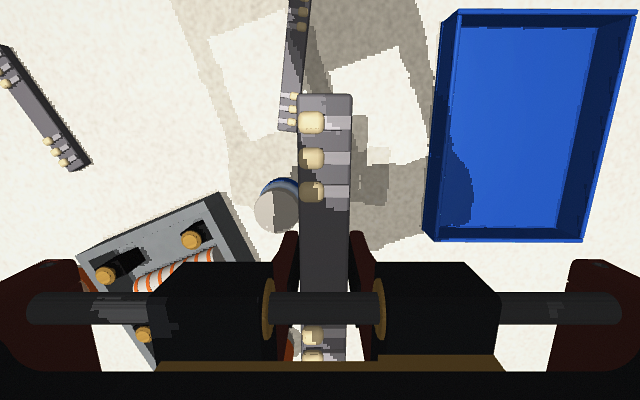

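The whole tray is visible here, with rim corners at (459,10), (637,10), (583,242) and (435,242); the guide is held squarely.

```bash
python3 - <<'E'
from h import *
np.set_printoptions(precision=4,suppress=True)
m,C=cam("wrist",np.load("pics/w5.npy")); m3,C3=cam("wrist",np.load("pics/w3.npy"))
p=[(459,10),(637,10),(583,242),(435,242)]
q=plane(m,C,p,.04); print(q[:,:2],np.linalg.norm(np.diff(q[[0,1,2,3,0]],axis=0),axis=1))
for a,b in (((435,242),(160,72)),((583,242),(32,9))): print(tri([ray(m,C,a),ray(m3,C3,b)]))
c=q.mean(0); d=q[2]+q[3]-q[0]-q[1]; yaw=np.degrees(np.arctan2(d[1],d[0])); print(c,yaw)
to(c[0],c[1],.19,yaw+180)
E
```

```text
[[0.3286 0.2999]
 [0.3369 0.453 ]
 [0.5506 0.442 ]
 [0.5425 0.288 ]] [0.1533 0.214  0.1542 0.2141]
(array([0.5437, 0.2836, 0.0278]), [np.float64(8.809443281248187), np.float64(8.809443281248099)])
(array([0.5499, 0.4327, 0.0329]), [np.float64(11.681730268038736), np.float64(11.681730268038695)])
[0.4396 0.3707 0.04  ] -3.0624863742044486
shift [ 5.87 19.19 -0.19] turn -0.38 tool yaw 176.56 j6 -1.23 dist 20.1
```

```bash
python3 -m handwheel '[[[5.9,19.2,0,0],[5.9,19.2,0,0],[5.9,19.2,0,0],[5.9,19.2,0,0],[5.9,19.2,0,0],[5.9,19.2,0,0],[5.9,19.2,0,0],[5.9,19.2,0,0]]]'
python3 -c "
from h import *
to(.4396,.3707,.0245,176.9)"
```

```text
time: 6.73
ee_pos: [0.4395, 0.3704, 0.1894]
ee_rot: [-0.094, -3.139, 0.003]
force: [-0.5, 0.1, -0.7]
width: 0.295
grip_force: 20.0
shift [-0.03  0.06 16.49] turn -0.33 tool yaw 176.57 j6 -0.87 dist 16.5
```

```bash
python3 -m handwheel '[[[0,0,4,0],[0,0,8,0],[0,0,11,0],[0,0,13.5,0],[0,0,15,0],[0,0,16,0],[0,0,16.4,0],[0,0,16.5,0],[0,0,16.5,0],[0,0,16.5,0]]]'
python3 -m handwheel '[[[0,0,0,0],[0,0,0,0],[0,0,0,0],[0,0,0,0],[0,0,0,0]]]' 0.75
python3 -m handwheel '[[[0,0,-2,0],[0,0,-6,0],[0,0,-10,0],[0,0,-14,0],[0,0,-18,0],[0,0,-20,0],[0,0,-20,0],[0,0,-20,0]]]'
python3 - <<'E'
from h import *
im,T=shot("w6"); m,C=cam("wrist",T)
im2,_=shot("s6","scene")
o=im2[100:200,355:470]; cv2.imwrite("pics/tr6.png",np.vstack([im[:240],cv2.resize(o,(414,360),interpolation=cv2.INTER_NEAREST)[:, :].copy() if 0 else cv2.copyMakeBorder(cv2.resize(o,(414,360)),0,0,0,226,0)]))
to(.484,-.354,.25,135)
E
```

```text
time: 7.57
ee_pos: [0.4406, 0.3712, 0.0273]
ee_rot: [0.092, 3.138, 0.003]
force: [-0.5, -0.2, -2.0]
width: 0.294
grip_force: 20.0
time: 7.98
ee_pos: [0.4398, 0.371, 0.026]
ee_rot: [0.091, 3.14, 0.0]
force: [-0.3, -0.5, -0.3]
width: 0.637
grip_force: 0.0
time: 8.65
ee_pos: [0.4401, 0.3713, 0.2273]
ee_rot: [0.091, 3.138, 0.003]
force: [0.5, -0.1, -0.1]
width: 0.751
grip_force: 0.0
shift [ -8.65 -72.09  -2.53] turn 41.68 tool yaw 176.68 j6 -0.87 dist 72.6
```

View pics/tr6.png

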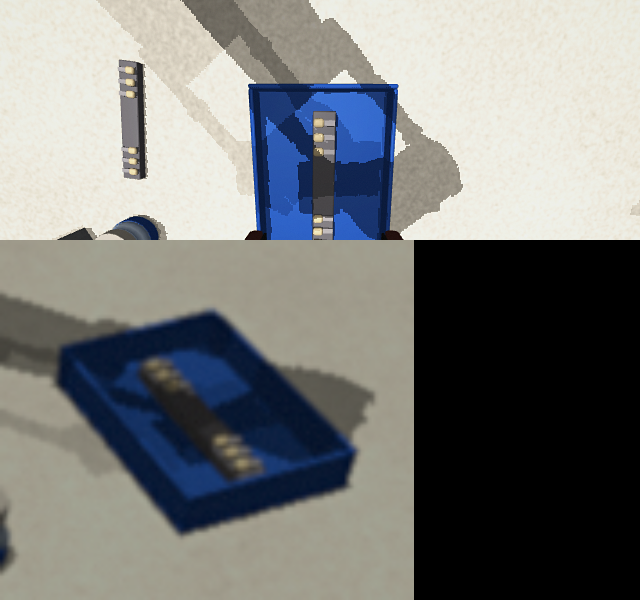

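The guide lies flat and centred in the tray (w6, from (325,112) down to about (325,240)). Next is the cover.

```bash
python3 -c "
from h import *
to(.57,-.30,.23,135)"

```

```text
shift [-16.93 -66.2   -0.55] turn 41.68 tool yaw 176.68 j6 -0.87 dist 68.3
```

```bash
python3 -m handwheel '[[[-17,-66,0,42],[-17,-66,0,42],[-17,-66,0,42],[-17,-66,0,42],[-17,-66,0,42],[-17,-66,0,42],[-17,-66,0,42],[-17,-66,0,42],[-17,-66,0,42],[-17,-66,0,42],[-17,-66,0,42],[-17,-66,0,42]]]'
python3 -c "
from h import *
to(.57,-.30,.20,135)"
```

```text
time: 9.75
ee_pos: [0.5353, -0.1216, 0.2229]
ee_rot: [-1.209, -2.895, 0.001]
force: [0.3, 1.1, 0.6]
width: 0.75
grip_force: 0.0
shift [-15.13 -10.07   2.25] turn -0.33 tool yaw 134.67 j6 -1.07 dist 18.3
```

```bash
python3 -m handwheel '[[[-15,-10,2,0],[-15,-10,2,0],[-15,-10,2,0],[-15,-10,2,0],[-15,-10,2,0],[-15,-10,2,0],[-15,-10,2,0]]]'
python3 -c "
from h import *
shot('c1')"
python3 -m handwheel '[[[2,-12,0,0],[2,-12,0,0],[2,-12,0,0],[2,-12,0,0],[2,-12,0,0],[2,-12,0,0]]]'
python3 - <<'E'
from h import *
shot('c2')
a=cv2.imread('pics/c1.png')[:260];b=cv2.imread('pics/c2.png')[:260]
cv2.imwrite('pics/c12.png',np.vstack([a,b]))
for n in ("c1","c2"):
    im=cv2.imread(f"pics/{n}.png"); m,C=cam("wrist",np.load(f"pics/{n}.npy"))
    for c in blobs(mask(im,(105,120,40),(125,255,255)),100):
        r=cv2.minAreaRect(c); print(n,"stripe",cv2.boxPoints(r).round(1).tolist(),r[1])
    print(proj(m,C,[[.484,-.354,.03]]))
E
```

```text
time: 10.33
ee_pos: [0.5698, -0.2965, 0.2029]
ee_rot: [-1.21, -2.894, -0.002]
force: [0.0, -0.1, 0.1]
width: 0.747
grip_force: 0.0
time: 10.88
ee_pos: [0.4718, -0.3653, 0.2062]
ee_rot: [1.208, 2.899, 0.001]
force: [-0.6, 0.6, 0.6]
width: 0.753
grip_force: 0.0
c1 stripe [[288.79998779296875, 105.0], [299.6000061035156, 104.69999694824219], [303.5, 230.0], [292.79998779296875, 230.3000030517578]] (125.37629699707031, 10.744754791259766)
c1 stripe [[610.0999755859375, 84.4000015258789], [638.5, 40.70000076293945], [655.9000244140625, 52.0], [627.5, 95.80000305175781]] (20.751482009887695, 52.19312286376953)
[[228.73206507 172.12732664]]
c2 stripe [[389.70001220703125, 231.5], [396.0, 123.4000015258789], [406.6000061035156, 124.0], [400.20001220703125, 232.10000610351562]] (10.569964408874512, 108.28341674804688)
[[338.87272431 188.86853094]]
```

View pics/c12.png

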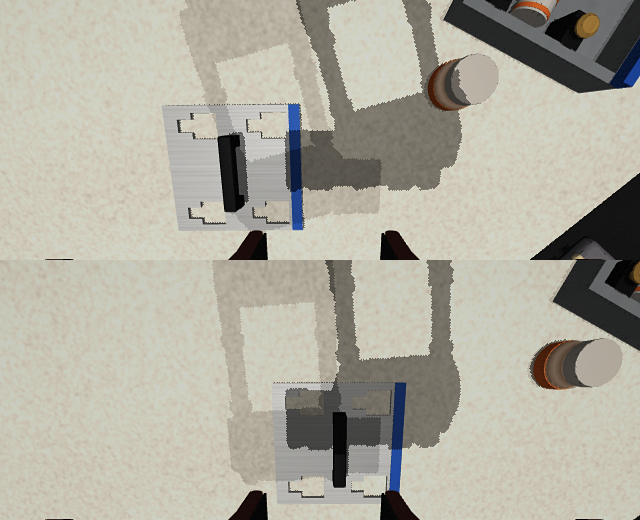

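Both views show the cover clear of other things, with the stripe at (296,167) in c1 and the bar centres at (229,173) in c1 and (340,189) in c2. I'll now measure them exactly.

```bash
python3 - <<'E'
from h import *
np.set_printoptions(precision=4,suppress=True)
V={n:cam("wrist",np.load(f"pics/{n}.npy")) for n in ("c1","c2")}
hs={}
for n in V:
    im=cv2.imread(f"pics/{n}.png"); g=im.max(2)[:235]; mk=(g<38).astype(np.uint8); mk[:, :]=mk
    mk[225:,:]=0
    for c in blobs(mk,300):
        r=cv2.minAreaRect(c); print(n,"dark",r,cv2.contourArea(c))
        if r[0][0]<380 and n not in hs: hs[n]=r[0]
    # plate outline : bright low-saturation smooth -> edge rows
if len(hs)==2: print("handle tri",tri([ray(*V[n],hs[n]) for n in V]))
a=[(163,105.5),(299.8,104.5),(303.5,230.3),(180,231)]; b=[(273,122.8),(406.6,123.5)]
q=plane(*V["c1"],a,.005); print(q[:,:2],np.linalg.norm(np.diff(q[[0,1,2,3,0]],axis=0),axis=1),"c",q.mean(0))
for i,j in ((0,1),(3,2)): d=q[j]-q[i]; print("x-edge yaw",np.degrees(np.arctan2(d[1],d[0])))
for i,j in ((3,0),(2,1)): d=q[j]-q[i]; print("y-edge yaw-90",np.degrees(np.arctan2(d[1],d[0]))-90)
q2=plane(*V["c2"],b,.005); print(q2[:,:2]); d=q2[1]-q2[0]; print(np.degrees(np.arctan2(d[1],d[0])))
for i in (0,1): print(tri([ray(*V["c1"],a[i]),ray(*V["c2"],b[i])]))
E
```

```text
c1 dark ((607.0, 198.5), (51.0, 64.0), 90.0) 1615.0
c1 dark ((625.2764892578125, 35.4941291809082), (23.08564567565918, 74.62569427490234), 32.47119140625) 1334.5
c1 dark ((231.04071044921875, 172.99667358398438), (76.39952087402344, 21.41996955871582), 85.31410217285156) 1259.5
c1 dark ((569.3876953125, 25.835248947143555), (35.954071044921875, 38.50486755371094), 31.759479522705078) 783.0
c2 dark ((606.258544921875, 35.687286376953125), (87.86177825927734, 60.830997467041016), 29.577838897705078) 1874.5
c2 dark ((339.5, 188.0), (72.0, 13.0), 90.0) 904.5
c2 dark ((626.5899658203125, 14.056184768676758), (29.25594139099121, 36.993927001953125), 32.0053825378418) 679.0
handle tri (array([ 0.4853, -0.3541,  0.0245]), [np.float64(0.7922632543312186), np.float64(0.7922632543312214)])
[[ 0.383  -0.3566]
 [ 0.4883 -0.2512]
 [ 0.5911 -0.3531]
 [ 0.4854 -0.4588]] [0.1489 0.1448 0.1495 0.1447] c [ 0.487  -0.3549  0.005 ]
x-edge yaw 45.02869179867213
x-edge yaw 44.99078500319256
y-edge yaw-90 45.02593353875079
y-edge yaw-90 45.259446107706594
[[ 0.3831 -0.3559]
 [ 0.4892 -0.2517]]
44.491796777789425
(array([ 0.3834, -0.356 ,  0.0062]), [np.float64(0.24502150258976094), np.float64(0.2450215025897717)])
(array([ 0.4887, -0.2516,  0.0064]), [np.float64(0.454564277910958), np.float64(0.4545642779110222)])
```

Checks: the plate measures 149×145 mm, its top is at 6 mm and its yaw is 45.05°, all consistent with the description. Next I'll grasp the handle.

```bash
python3 -c "
from h import *
to(.4868,-.3548,.030,135.05)"
```

```text
shift [-0.29  1.75 17.6 ] turn -0.25 tool yaw 134.8 j6 -1.5 dist 17.7
```

```bash
python3 -m handwheel '[[[-0.3,1.8,4,-0.3],[-0.3,1.8,8,-0.3],[-0.3,1.8,11,-0.3],[-0.3,1.8,12,-0.3],[-0.3,1.8,12,-0.3],[-0.3,1.8,12,-0.3]]]' 0.5 40
python3 -c "
from h import *
to(.4868,-.3548,.030,135.05)"
```

```text
time: 11.43
ee_pos: [0.4869, -0.3557, 0.0866]
ee_rot: [1.201, 2.903, 0.0]
force: [0.1, 0.1, 0.6]
width: 0.5
grip_force: 0.0
shift [0.07 0.06 5.66] turn 0.01 tool yaw 135.06 j6 -1.47 dist 5.7
```

```bash
python3 -m handwheel '[[[0.1,0,2,0],[0.1,0,4,0],[0.1,0,5,0],[0.1,0,5.5,0],[0.1,0,5.7,0],[0.1,0,5.7,0],[0.1,0,5.7,0]]]' 0.5 40
python3 -m handwheel '[[[0,0,0,0],[0,0,0,0],[0,0,0,0],[0,0,0,0],[0,0,0,0],[0,0,0,0],[0,0,0,0],[0,0,0,0]]]' 0 40
python3 -m handwheel '[[[0,0,-1,0],[0,0,-3,0],[0,0,-6,0],[0,0,-9,0],[0,0,-12,0],[0,0,-14,0],[0,0,-15,0],[0,0,-15,0],[0,0,-15,0]]]'
python3 -c "
from h import *
s=robot.read_state();print(s['force'],s['torque'],s['width']*88)
im,T=shot('c3')
for n in (.5665,.0035),: to(n[0],n[1],.18,109.85)
to(.52,-.2,.18,109.85)
m,C=cam('wrist',T)
for c in blobs(mask(im,(105,120,40),(125,255,255)),100): print(cv2.minAreaRect(c))
"
```

```text
time: 12.02
ee_pos: [0.486, -0.3562, 0.0303]
ee_rot: [1.202, 2.9, -0.001]
force: [-0.3, 0.1, 0.4]
width: 0.499
grip_force: 0.0
time: 12.68
ee_pos: [0.4854, -0.3555, 0.0288]
ee_rot: [1.202, 2.902, 0.0]
force: [0.8, 0.5, 0.9]
width: 0.154
grip_force: 40.0
time: 13.43
ee_pos: [0.4851, -0.3556, 0.1779]
ee_rot: [-1.203, -2.901, -0.0]
force: [0.5, -0.5, -3.8]
width: 0.153
grip_force: 40.0
[ 0.51203947 -0.49341811 -3.8447556 ] [ 0.02765778 -0.12669061 -0.05847384] 13.482755300803976
shift [19.6  31.14 -0.3 ] turn 25.12 tool yaw 134.97 j6 -1.47 dist 36.8
shift [ 8.49 13.47 -0.32] turn 25.12 tool yaw 134.97 j6 -1.47 dist 15.9
((444.7348937988281, 190.65719604492188), (22.18613624572754, 145.96141052246094), 5.492324352264404)
```

```bash
python3 - <<'E'
from h import *
im=cv2.imread("pics/c3.png"); m,C=cam("wrist",np.eye(4))
c=blobs(mask(im,(105,120,40),(125,255,255)),100)[0]
b=cv2.boxPoints(cv2.minAreaRect(c)); print(b.round(1).tolist())
for z in (.024,.0215): print(z,(plane(m,C,b,z)*1e3).round(1).tolist())
E
python3 -m handwheel '[[[20,31,-1,25],[20,31,-1,25],[20,31,-1,25],[20,31,-1,25],[20,31,-1,25],[20,31,-1,25],[20,31,-1,25],[20,31,-1,25],[20,31,-1,25],[20,31,-1,25],[20,31,-1,25],[20,31,-1,25]]]'
python3 -c "
from h import *
to(.5665,.0035,.18,109.85)"
```

```text
[[426.70001220703125, 262.20001220703125], [440.70001220703125, 116.9000015258789], [462.79998779296875, 119.0999984741211], [448.79998779296875, 264.3999938964844]]
0.024 [[-13.6, 63.3, 24.0], [72.5, 63.2, 24.0], [71.4, 75.3, 24.0], [-15.0, 77.0, 24.0]]
0.0215 [[-12.4, 62.3, 21.5], [72.4, 62.2, 21.5], [71.3, 74.2, 21.5], [-13.8, 75.9, 21.5]]
time: 14.48
ee_pos: [0.5625, 0.0049, 0.1865]
ee_rot: [-1.8, -2.572, 0.004]
force: [-0.2, 0.1, -3.6]
width: 0.153
grip_force: 40.0
shift [-0.27  0.33  0.65] turn 0.17 tool yaw 110.02 j6 -0.4 dist 0.8
```

```bash
python3 -m handwheel '[[[-0.3,0.3,2,0.2],[-0.3,0.3,4,0.2],[-0.3,0.3,6,0.2],[-0.3,0.3,7.5,0.2],[-0.3,0.3,8.3,0.2],[-0.3,0.3,8.6,0.2],[-0.3,0.3,8.6,0.2],[-0.3,0.3,8.6,0.2]]]'
python3 - <<'E'
from h import *
im,T=shot("d1"); to(.5665,.0035,.0738,109.85)
cv2.imwrite("pics/d1b.png",cv2.resize(im[60:270,170:520],(800,480)))
E
```

```text
time: 15.15
ee_pos: [0.5674, 0.0025, 0.1035]
ee_rot: [1.808, 2.568, 0.001]
force: [1.0, -0.1, -2.7]
width: 0.157
grip_force: 40.0
shift [ 0.12 -0.08  3.01] turn -0.11 tool yaw 109.74 j6 -0.4 dist 3.0
```

View pics/d1b.png

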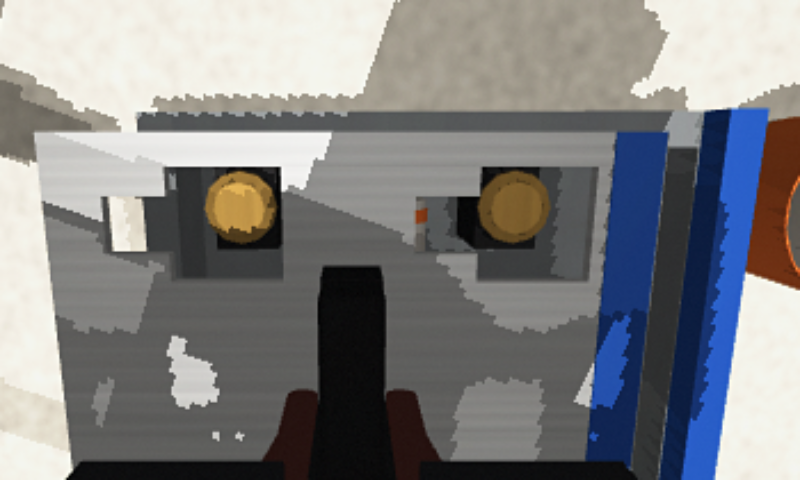

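```bash
python3 - <<'E'
from h import *
T=np.load("pics/d1.npy"); im=cv2.imread("pics/d1.png"); m,C=cam("wrist",np.eye(4))
print("ideal",proj(m,C,[[.05,.045,T[2,3]-.056],[.05,-.031,T[2,3]-.056]]).round(1))
for c in blobs(mask(im,(13,110,60),(30,255,255)),60):
    (u,v),r=cv2.minEnclosingCircle(c)
    if v<200: print("seen",u,v,r, (plane(m,C,[(u,v)],T[2,3]-.056)*1e3).round(1))
E
```

```text
ideal [[393.9 154.2]
 [274.6 154.2]]
seen 395.5 151.0 16.101341247558594 [[52.  45.9 47.5]]
seen 275.5 151.13636779785156 15.762412071228027 [[ 51.9 -30.3  47.5]]
```

The heads show through the wide holes at (395,151) and (275,151), about 1.9 mm and 0.8 mm from ideal, so I correct for that and lower gently.

```bash
python3 -m handwheel '[[[0.17,0.04,0,0],[0.17,0.04,0.6,0],[0.17,0.04,1.0,0],[0.17,0.04,1.4,0],[0.17,0.04,1.7,0],[0.17,0.04,2.0,0],[0.17,0.04,2.2,0],[0.17,0.04,2.2,0]]]'
python3 -m handwheel '[[[0,0,0.15,0],[0,0,0.3,0],[0,0,0.4,0],[0,0,0.5,0],[0,0,0.55,0],[0,0,0.6,0],[0,0,0.6,0]]]'
python3 -c "
from h import *
print([robot.read_state()[k] for k in ('force','torque','ee_pos')]);to(.5665,.0035,.0738,109.85)"
```

```text
time: 15.87
ee_pos: [0.5665, 0.0049, 0.0799]
ee_rot: [-1.806, -2.569, 0.001]
force: [0.5, 0.3, -3.5]
width: 0.158
grip_force: 40.0
time: 16.45
ee_pos: [0.5668, 0.0049, 0.0746]
ee_rot: [-1.807, -2.57, 0.0]
force: [-0.4, 0.3, -2.1]
width: 0.157
grip_force: 40.0
[array([-0.38635525,  0.28823708, -2.13698119]), array([-0.00087688, -0.10959673, -0.06022212]), array([0.56682605, 0.004916  , 0.07455744])]
shift [-0.12 -0.08  0.08] turn -0.07 tool yaw 109.78 j6 -0.4 dist 0.2
```

```bash
python3 -m handwheel '[[[0,0,0.05,0],[0,0,0.05,0],[0,0,0.05,0]]]'
python3 -m handwheel '[[[0,0,0,0],[0,0,0,0],[0,0,0,0],[0,0,0,0],[0,0,0,0],[0,0,0,0],[0,0,0,0]]]' 0.4
python3 -m handwheel '[[[0,0,-2,0],[0,0,-5,0],[-4,0,-8,0],[-8,0,-10,0],[-8,0,-10,0],[-8,0,-10,0]]]'
python3 - <<'E'
from h import *
im,T=shot("e1"); im2,_=shot("e1s","side"); m,C=cam("wrist",T)
for c in blobs(mask(im,(105,120,40),(125,255,255)),100): print(cv2.approxPolyDP(c,4,True)[:,0].tolist())
cv2.imwrite("pics/e1b.png",np.vstack([im[:270],cv2.copyMakeBorder(cv2.resize(im2[150:240,240:380],(480,309)),0,0,0,160,0)]))
E
```

```text
time: 16.7
ee_pos: [0.5669, 0.0049, 0.0742]
ee_rot: [1.807, 2.57, 0.0]
force: [0.4, -0.5, -2.7]
width: 0.155
grip_force: 40.0
time: 17.28
ee_pos: [0.5669, 0.0049, 0.0742]
ee_rot: [1.807, 2.57, 0.0]
force: [0.8, -0.1, 0.0]
width: 0.398
grip_force: 0.0
time: 17.78
ee_pos: [0.5951, -0.0729, 0.1763]
ee_rot: [1.809, 2.564, 0.002]
force: [0.6, 1.2, 0.3]
width: 0.403
grip_force: 0.0
[[465, 2], [446, 9], [430, 186], [434, 194], [446, 191]]
[[416, 12], [402, 12], [392, 185], [400, 189], [405, 184]]
```

View pics/e1b.png

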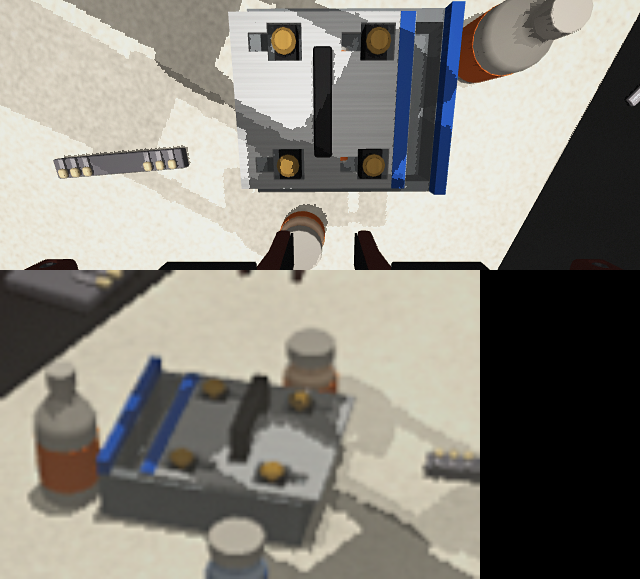

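The heads stand through all four wide holes, and the cover lies flat, released and unlocked (w view: bar (322,102), stripe (403,100), lip (447,97)). Next I'll straddle the bar and push it towards the lip.

```bash
python3 -m handwheel '[[[4,0,2,0],[8.2,0,3,0],[8.2,0,5,0],[8.2,0,7,0],[8.2,0,9,0],[8.2,0,10,0],[8.2,0,10.2,0],[8.2,0,10.2,0],[8.2,0,10.2,0]]]' 0.35
python3 -c "
from h import *
print(robot.read_state()['force']);to(.5669,.0049,.074,109.85)"
```

```text
time: 18.63
ee_pos: [0.5664, 0.0071, 0.0729]
ee_rot: [1.806, 2.57, 0.001]
force: [0.4, -0.8, 0.2]
width: 0.35
grip_force: 0.0
[ 0.38801989 -0.8227749   0.20548951]
shift [-0.22 -0.03 -0.11] turn -0.06 tool yaw 109.79 j6 -0.39 dist 0.3
```

```bash
python3 -m handwheel '[[[-0.2,0.4,0,0],[-0.2,0.8,0,0],[-0.2,1.1,0,0],[-0.2,1.4,0,0],[-0.2,1.7,0,0],[-0.2,2,0,0],[-0.2,2.3,0,0],[-0.2,2.6,0,0],[-0.2,2.8,0,0],[-0.2,2.8,0,0]]]'
python3 -m handwheel '[[[0,0.1,0,0],[0,0.2,0,0],[0,0.3,0,0],[0,0.4,0,0],[0,0.45,0,0],[0,0.45,0,0]]]'
```

```text
time: 19.47
ee_pos: [0.5937, 0.0146, 0.072]
ee_rot: [1.807, 2.57, 0.001]
force: [-0.7, -0.9, 1.5]
width: 0.349
grip_force: 0.6
time: 19.97
ee_pos: [0.5975, 0.016, 0.072]
ee_rot: [1.807, 2.57, 0.0]
force: [-2.2, -0.2, -0.1]
width: 0.349
grip_force: 0.9
```

```bash
for i in 1 2; do python3 -m handwheel '[[[0,0.05,0,0],[0,0.1,0,0],[0,0.1,0,0]]]' | grep -E "ee_pos|force"; done
```

```text
ee_pos: [0.5977, 0.0161, 0.072]
force: [-5.2, -1.9, 2.3]
grip_force: 2.7
ee_pos: [0.5978, 0.0162, 0.0719]
force: [-9.0, -2.1, 3.8]
grip_force: 4.8
```

The position has stalled and the force is rising, so it is against the lip. I'll give one more small push, back off, and look.

```bash
python3 -m handwheel '[[[0,0.1,0,0],[0,0.2,0,0],[0,0.2,0,0]]]' | grep -E "ee_pos|force"
python3 -m handwheel '[[[0,-0.4,0,0],[0,-0.9,0,0],[0,-1.4,0,0],[0,-1.4,0,0],[0,-1.4,-2,0],[0,-1.4,-5,0],[-4,-1.4,-8,0],[-8,-1.4,-10,0],[-8,-1.4,-12,0],[-8,-1.4,-12,0],[-8,-1.4,-12,0]]]'
python3 - <<'E'
from h import *
np.set_printoptions(precision=4,suppress=True)
im,T=shot("f1"); m,C=cam("wrist",T); im2,_=shot("f1s","scene")
for c in blobs(mask(im,(105,120,40),(125,255,255)),100): print(cv2.approxPolyDP(c,4,True)[:,0].tolist())
a=np.radians(19.85); Rh=np.array([[np.cos(a),-np.sin(a)],[np.sin(a),np.cos(a)]])
# dark handle bar top in housing frame
mk=(im.max(2)<38).astype(np.uint8); mk[230:]=0
for c in blobs(mk,300):
    r=cv2.minAreaRect(c)
    if max(r[1])/min(r[1])>3: print("bar",r,"housing xy mm",((plane(m,C,[r[0]],.079)[:,:2]-[.5891,.0116])@Rh*1e3))
cv2.imwrite("pics/f1b.png",np.vstack([im[:300],cv2.copyMakeBorder(im2[100:290,220:480],0,0,0,380,0)]))
E
```

```text
ee_pos: [0.5978, 0.0162, 0.0718]
force: [-18.0, -4.8, 8.5]
grip_force: 9.0
time: 21.63
ee_pos: [0.6161, -0.0633, 0.1938]
ee_rot: [1.807, 2.566, 0.003]
force: [0.5, 0.5, -0.4]
width: 0.349
grip_force: 0.0
[[428, 14], [399, 21], [390, 186], [400, 186], [404, 193], [414, 193]]
bar ((324.5, 105.0), (102.0, 17.0), 90.0) housing xy mm [[1.5279 3.7063]]
```

View pics/f1b.png

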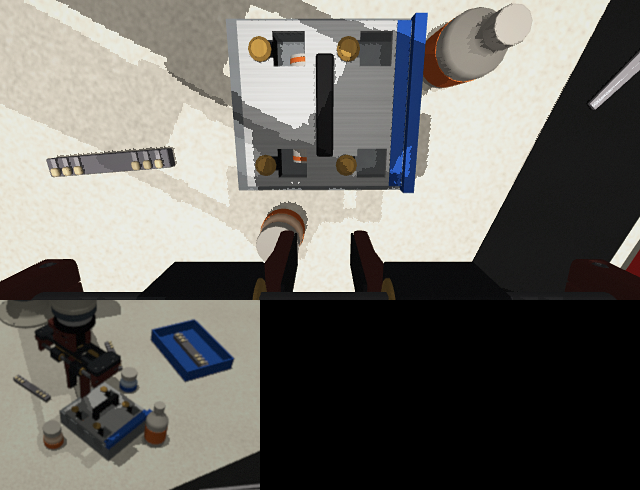

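The cover is home: its stripe meets the lip at (405,100) and the heads sit over the slots. The guide is in the tray, the bystanders are standing and the gripper is clear.

```bash
python3 -c "
from workcell import workorder
print(workorder.sign_off())"
```

```text
the job is handed in; nothing more can be done
None
```

I handed the job in at about 22 s of robot time; no verdict came back. The last pictures show the guide flat in the tray, the cover home against the lip under the pin heads, and the bottle and jars still standing.

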